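Seat the specimen chuck in the torsion tester's spindle and turn it to zero

TASK

Take the three-jaw chuck (the one with two slots in its flange) out of the rack and seat its tapered shank fully home in the tester's upright spindle, with the slots over the two drive dogs so that the flange lies flat on the spindle nose. Then, by turning the chuck, bring the spindle clockwise (seen from above) gently to its stop at the red zero marks, and let go. Never force the chuck against the spindle, and leave the half centre, the specimen tray and the wrench alone.

Things in the scene. Friction and masses are not known exactly. Their poses are not given: they have to be found in the camera images.
- chuck: Loose three-jaw specimen chuck, 0.55 kg, upright in one of the rack's two holes. Origin on its axis at the flange's underside, z up. Flange: steel disc 64 mm across, 10 mm thick, with two opposite slots 12.4 mm wide along the chuck's own x axis (at +x and -x), cut right through from 20.5 mm off the axis to the rim. A half turn about z makes no difference.
- chuck_grip (a point): Middle of the chuck's dark round body, 34 mm above the chuck's origin: grip here from above. The body is 42 mm across and runs from 10 to 58 mm above the chuck's origin; a cone and three small jaws reach up to 72 mm.
- chuck_tip (a point): End of the chuck's tapered steel shank, on the axis 45 mm below the chuck's origin. The shank is 34 mm across at the flange and 20 mm at this tip. Forcing it means contact forces (added up) between chuck and spindle over 45 N while the flange is still more than 4 mm above the nose face, or over 80 N at any time, as by pressing or by turning hard against the stop.
- half_centre: Bystander: bright steel half centre, loose, in the rack's other hole: same shank, round flange 52 mm across without slots, a plain stub 34 mm across with a cone point 53 mm above its origin (underside of its flange). Which hole holds which varies.
- tester: Fixed green drive unit of a torsion tester: housing 200 x 200 mm, 85 mm high (foot 210 x 210 mm), a motor sticking 90 mm out of its -y side (up to 103 mm high). Origin at the centre of its underside, below the spindle axis; z up. The spindle points up in its middle: steel nose 64 mm across inside an aluminium dial ring.
- nose (a point): Point on the spindle axis in the plane of the nose face, 100 mm above the table; axes as the tester's. Here opens the tapered bore, 36 mm across at the mouth, 50 mm deep, that fits the shank with about 1 mm of play all round when home. The chuck is home when its origin is here: the flange then lies flat on the nose face.
- dog_tops (a point): Point on the spindle axis, level with the tops of the two brass drive dogs, 7 mm above the nose face. The dogs stand opposite one another on the nose, 10 mm wide, 22 to 31 mm off the axis. The slots drop over them when lined up within about 2 degrees; else the flange rides on their tops. The dogs' angle is not measured, but they can be seen, with white lines beside them.
- zero_mark (a point): Red zero mark on the housing top, 77 mm from the spindle axis along the tester's +x (another at -x). The spindle turns by hand, with a drag of 0.35 N m that holds it still while the chuck slides lightly over the dogs. At its clockwise stop (from above) the dogs line up with the red marks; at the start they are 22 to 72 degrees anticlockwise of that.
- rack: Fixed wooden rack block, 85 mm (its x) by 215 mm (its y), 60 mm high, with two holes 38 mm across and 54 mm deep at y = -60 and +60 mm. The flanges of chuck and half centre rest on its top. Origin at the centre of its underside.
- specimen_tray: Bystander: loose blue plastic tray 100 x 170 x 30 mm with aluminium specimens, 0.6 kg. Origin at the centre of its underside.
- wrench: Bystander: loose wrench 150 mm long lying flat on the table along its own x axis.
Mind the look-alikes: they are no part of the job. What is shaped like the chuck but green or orange is not meant.

How it is judged:
On the way:
1. the chuck is home in the spindle: slots over the dogs, flange on the nose face, upright (z of chuck in the frame of nose between -0.003 and 0.0025 m and horizontal distance between chuck and nose below 0.003 m and angle between chuck's own z axis and vertical below 0.06 rad), for 0.2 s.
At the end, for the whole second after the job is handed in: The chuck is home (origin within 2.5 mm of the nose height and 3 mm of the spindle axis, tilted less than 0.06 rad), its slots within 0.12 rad of the zero marks (the tester's x axis), at rest and released (all of step 1 and angle between the x axis of chuck and the x axis of nose, either way round below 0.12 rad and linear speed of chuck below 0.01 m/s and angular speed of chuck below 0.05 rad/s and contact force between the fingers and chuck below 0.1 N); the robot touches nothing.
It fails at once if the chuck is forced against the spindle or housing (more than 45 N) while not home (contact force between chuck and tester above 45 N and z of chuck in the frame of nose above 0.004 m).
It fails at once if the chuck is forced against the spindle when home, down or against the stop (more than 80 N) (contact force between chuck and tester above 80 N).
It fails at once if the half centre is moved (30 mm) (distance of half_centre from where it was at the start of the episode above 0.03 m).
It fails at once if the specimen tray is moved (30 mm) (distance of specimen_tray from where it was at the start of the episode above 0.03 m).
It fails at once if the wrench is moved (30 mm) (distance of wrench from where it was at the start of the episode above 0.03 m).
It also fails if it takes over 67 s, if anything falls off the work surface, if the arm or the gripper's body presses on something with over 40 N, if the wrist force passes 120 N, or if a joint passes its speed limit or range.

ROBOT

A 6-joint arm with a two-finger parallel gripper is mounted at the origin on the work surface. World frame = base frame: x ahead of the robot, y to its left, z up, the work surface at z = 0. Lengths are in m, angles in rad, forces in N, time in s.
With the tool pointing down it reaches from about 0.3 to 0.75 m from the base axis. Payload 8.5 kg.
Tool frame: the origin (TCP) lies midway between the tips of the shut fingers; the grasp point (between the pads) lies 19 mm behind it (grip_depth is the distance from the TCP to the grasp point, in m); z points along the fingers, y is the line along which they close (so a half turn about z gives the same grasp; the last joint's range is limited). The gripper opens to 88 mm and grips with 3 to 60 N. Pads are 18 mm wide; open, the fingers measure 123 mm over their backs; the gripper's body (75 mm by 187 mm) begins 45 mm behind the grasp point.
Start: joints at [0.885, 0.381, 1.297, -0, 1.464, -0.215], TCP at [0.249, 0.49, 0.239] pointing down, gripper open.
Joint ranges: [-3.11, 3.11], [-0.89, 2.33], [0.22, 2.48], [-1.42, 4.56], [0.17, 2.85], [-2.88, 2.88]. Speed limits (rad/s): [2.39, 2.39, 3.14, 3.14, 3.14, 3.14].

INTERFACE

Orientations are given as a rotation vector (axis times angle).
In Python, from bench import * gives the robot as it stands.
- The arm moves only by the shell command python3 -m creep 'ROWS'. ROWS is JSON, a list of rows, each a list of 3 entries, a list of its own where there are three numbers: the turn, a rotation vector about the world's x, y, z in rad, then the shift along the world's x, y, z in cm, then the opening, from -1 (shut) to 1 (fully open). In form: [[[wx, wy, wz], [x, y, z], claw], ...]. A call has 1 to 12 rows; each row shifts and turns the commanded pose from where the row before left it; what a row does not reach is not made up. A row lasts 1/12 s, in which the tool goes at most 41.7 mm and 7.16 degrees, less where a joint would pass 70% of its speed; a pose out of reach is approached as far as the arm can. A call is refused whole if a number of a shift passes 4.17 or a number of a turn 0.125, either way. A call with a gripper value outside its range is refused whole. The fingers move at their own pace and stop on an object; the grip force is fixed at half the most. Time passes only in rows, so rows that do not move let the fingers close. It gives the time, the measured TCP pose, the force, the opening and the grip force at its end, in the units of the state.
- observe(): the state, without advancing time (a new reading comes with each control period).
- get_image(name): name is "side" or "top"; returns (picture, depth): 420x560x3 uint8, blue, green, red; 420x560 float32, m along the optical axis (not along the pixel's ray), 0 where there is no reading.
- calibration(name): a dict with "K" (3x3 intrinsics, pixels), "T" (4x4, takes a point from camera to world coordinates). Camera axes: x right, y down, z forward; pixel columns grow to the right and rows downward; lengths in m; the calibration is good to about 2 mm. A picture is of the moment at which its call begins. calibration takes no time and is no camera call.
- finish_job(): hands the job in; it is judged then, once.
The state is a dict: "time": time; "q": joint angles; "dq": joint speeds; "effort": joint torques, N m; "tool_pos": TCP position; "orientation": TCP orientation; "wrist_force": force on the tool from outside, world axes, zero at the start; "ft_torque": the same for the moment, N m; "gripper_width": finger opening in m; "gripper_force": force on a finger pad.
Only numpy, scipy, OpenCV 4.12 (cv2) and the standard library are available. Lean on these libraries where they do the work, as an engineer would, in place of code of your own. Each camera call takes 0.05 s, during which the arm holds its last target. There are 200 camera calls.

## Working session

There is one attempt and no reset: what is moved stays moved. The work goes in short steps, Python scripts to look and compute and a shell command to move; the robot and the scene stay as the last step left them, time stands still between calls to the robot, and variables do not carry over. Pictures are saved under pics/ and viewed, at most 10 in all, crops included, and the job is handed in when it is done.

```bash
ls; mkdir -p pics; python3 - <<'E'
from bench import *
import cv2
s=observe();print(s)
for n in("top","side"):
    im,d=get_image(n);cv2.imwrite(f"pics/{n}0.png",im);import numpy as np;np.save(f"pics/{n}0.npy",d);c=calibration(n);print(n,c["K"].tolist(),c["T"].round(4).tolist())
E
```

```text
pics
{'time': 0.0, 'q': array([ 8.84696790e-01,  3.81176552e-01,  1.29823627e+00, -8.63554862e-06,
        1.46359314e+00, -2.15316867e-01]), 'dq': array([-0.00066848,  0.00013218,  0.00043103,  0.0024063 ,  0.00080541,
        0.00124861]), 'effort': array([-1.29412067e-03, -4.37919545e+01, -2.24567252e+01,  7.12787197e-02,
        3.51173244e-02, -1.18332241e-04]), 'tool_pos': array([0.24930554, 0.48994388, 0.23815647]), 'orientation': array([-7.32550030e-01, -3.05436599e+00,  2.00381084e-03]), 'wrist_force': array([-0.03265794,  0.23015824,  0.62596575]), 'ft_torque': array([ 0.02973416,  0.02131632, -0.01065418]), 'gripper_force': 0.0, 'gripper_width': 0.0885155026514528}
top [[541.201438254526, 0.0, 285.73596098399724], [0.0, 541.201438254526, 208.87918894970798], [0.0, 0.0, 1.0]] [[0.0013, -0.9993, 0.0374, 0.5133], [-0.9999, -0.0006, 0.0172, 0.0436], [-0.0172, -0.0374, -0.9992, 1.0448], [0.0, 0.0, 0.0, 1.0]]
side [[410.8462095863601, 0.0, 267.52100531230366], [0.0, 410.8462095863601, 212.84528141942363], [0.0, 0.0, 1.0]] [[0.8812, -0.3186, 0.3493, 0.2546], [-0.4726, -0.6082, 0.6377, -0.4913], [0.0093, -0.727, -0.6865, 0.6782], [0.0, 0.0, 0.0, 1.0]]
```

View pics/top0.png

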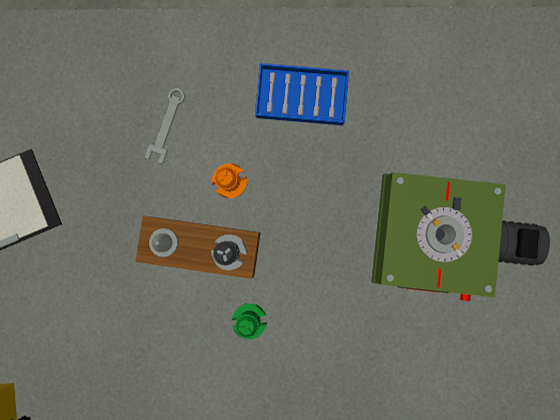

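View pics/side0.png

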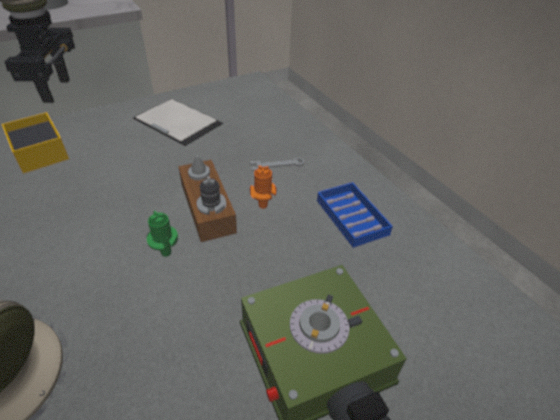

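The top view shows the chuck in the rack at about (229,252) and the half centre at (163,242). The spindle is at about (444,234), with brass dogs near (436,222) and (456,246). Next I'll measure these from crops.

```bash
cat > h.py <<'E'
from bench import *
import cv2,numpy as np
def ray(n,uv,z):
    c=calibration(n);T=np.array(c["T"]);d=T[:3,:3]@np.linalg.solve(c["K"],[uv[0],uv[1],1.]);o=T[:3,3]
    return o+d*(z-o[2])/d[2]
def proj(n,p):
    c=calibration(n);T=np.array(c["T"]);q=T[:3,:3].T@(np.array(p)-T[:3,3]);q=c["K"]@q;return q[:2]/q[2]
def blobs(n,im,lo,hi,z,amin,box=None):
    m=cv2.inRange(cv2.cvtColor(im,cv2.COLOR_BGR2HSV),lo,hi)
    if box:
        k=np.zeros_like(m);x0,y0,x1,y1=box;k[y0:y1,x0:x1]=255;m&=k
    N,_,st,ce=cv2.connectedComponentsWithStats(m)
    return [(st[i][4],ce[i].round(1),ray(n,ce[i],z).round(4)) for i in range(1,N) if st[i][4]>=amin]
E
python3 - <<'E'
from h import *
im=cv2.imread("pics/top0.png")
a=cv2.resize(im[194:274,404:484],(480,480),interpolation=cv2.INTER_CUBIC);im2=im[222:282,199:259];b=cv2.resize(im2,(480,480),interpolation=cv2.INTER_CUBIC)
cv2.imwrite("pics/crop0.png",np.hstack([a,b])[:, :960]); 
c=cv2.resize(np.hstack([a,b]),(800,400));cv2.imwrite("pics/crop0.png",c)
bx=(380,170,510,300)
print("red",blobs("top",im,(0,150,120),(8,255,255),.085,10,bx))
print("brass",blobs("top",im,(12,90,100),(28,255,255),.107,3,bx))
print("bright",blobs("top",im,(0,0,150),(180,60,255),.1,20,bx))
d=np.load("pics/top0.npy")
for p in [(229,252),(240,240),(445,234),(150,260)]: 
    print(p,1.0448-d[p[1],p[0]])
E
```

```text
red [(np.int32(51), array([447.3, 190.6]), array([ 0.5818, -0.2256,  0.085 ])), (np.int32(54), array([438.6, 277.8]), array([ 0.4283, -0.2089,  0.085 ])), (np.int32(54), array([464.6, 296.7]), array([ 0.3953, -0.2538,  0.085 ]))]
brass [(np.int32(5), array([449., 191.]), array([ 0.5796, -0.2223,  0.107 ])), (np.int32(36), array([436.2, 222.1]), array([ 0.5259, -0.1998,  0.107 ])), (np.int32(35), array([455.8, 246.1]), array([ 0.4846, -0.2329,  0.107 ])), (np.int32(5), array([441., 272.]), array([ 0.4401, -0.2072,  0.107 ])), (np.int32(5), array([440., 282.]), array([ 0.423 , -0.2053,  0.107 ]))]
bright [(np.int32(895), array([443.5, 234. ]), array([ 0.5053, -0.214 ,  0.1   ]))]
(229, 252) 0.12474799
(240, 240) 0.06858468
(445, 234) 0.055382133
(150, 260) 0.053684354
```

View pics/crop0.png

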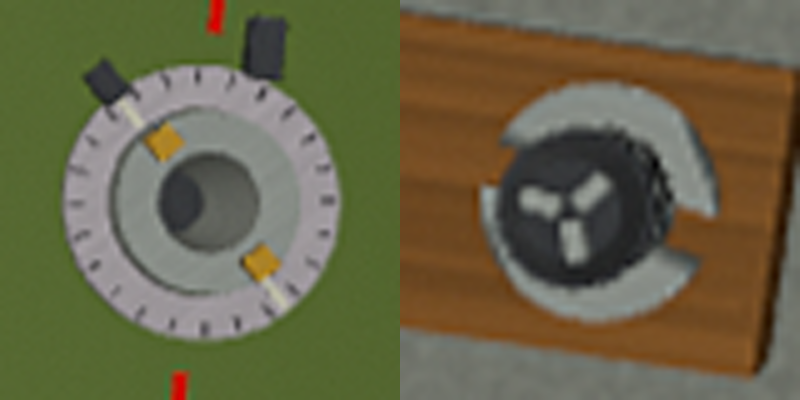

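The chuck's slots run left-up to right-down in the image, and the brass dogs are about 45° anticlockwise of the red marks. Spindle axis from the red marks and dogs is about (0.505, -0.217), and both spacings (154 mm and 53 mm) match the sizes given.

```bash
cat >> h.py <<'E'
def flange(im,guess,z,lo=(0,0,120),hi=(180,70,255)):
    """flange centre and slot angle (deg) from top view; z = flange top height"""
    m=cv2.inRange(cv2.cvtColor(im,cv2.COLOR_BGR2HSV),lo,hi)
    v,u=np.nonzero(m);P=np.array([ray("top",(a,b),z)[:2] for a,b in zip(u,v) if np.hypot(*(np.array((a,b))-proj("top",(*guess,z))))<24])
    c,r=cv2.minEnclosingCircle((P*1000).astype(np.float32));return np.array(c)/1000,r,P
E
python3 - <<'E'
from h import *
im=cv2.imread("pics/top0.png");d=np.load("pics/top0.npy")
g=ray("top",(232,252),.07)[:2]
c,r,P=flange(im,g,.07);print("flange",c,r,len(P))
# slot: sampled hue (wood) along radius 23-30mm
hsv=cv2.cvtColor(im,cv2.COLOR_BGR2HSV)
for rad in(.027,.029):
    A=[]
    for a in range(0,360,3):
        p=proj("top",(c[0]+rad*np.cos(np.radians(a)),c[1]+rad*np.sin(np.radians(a)),.07))
        q=cv2.getRectSubPix(im,(1,1),(float(p[0]),float(p[1])))[0,0]
        if int(q[2])-int(q[0])>35: A.append(a)
    print(rad,A)
hc=ray("top",(163,242),.07);print("hc",hc, np.hypot(*(hc[:2]-c)))
T=calibration("top")["T"];K=calibration("top")["K"]
def P3(u,v): return (T@np.r_[d[v,u]*np.linalg.solve(K,[u,v,1.]),1])[:3]
for p in [(425,210),(426,211),(457,203),(457,200),(444,213),(229,180),(229,252),(240,238)]:print(p,P3(*p).round(3))
v,u=np.nonzero(cv2.inRange(hsv,(0,0,0),(180,255,75))[222:282,199:259])
Q=np.array([P3(a+199,b+222) for a,b in zip(u,v)]);Q=Q[Q[:,2]>.11]
print("body top",cv2.minEnclosingCircle((Q[:,:2]*1000).astype(np.float32)),np.median(Q[:,2]))
E
```

```text
Traceback (most recent call last):
  File "h.py", line 17, in flange
    v,u=np.nonzero(m);P=np.array([ray("top",(a,b),z)[:2] for a,b in zip(u,v) if np.hypot(*(np.array((a,b))-proj("top",(*guess,z))))<24])
                                                                                                           ~~~~^^^^^^^^^^^^^^^^^^
  File "h.py", line 7, in proj
    c=calibration(n);T=np.array(c["T"]);q=T[:3,:3].T@(np.array(p)-T[:3,3]);q=c["K"]@q;return q[:2]/q[2]
ValueError: time passes only in moves, steps and waits
```

```bash
python3 - <<'E'
s=open('h.py').read()
s=s.replace("import cv2,numpy as np","import cv2,numpy as np\n_C={}\ndef cal(n):\n    if n not in _C:_C[n]=calibration(n)\n    return _C[n]").replace("c=calibration(n)","c=cal(n)")
open('h.py','w').write(s)
E
python3 - <<'E'
from h import *
im=cv2.imread("pics/top0.png");d=np.load("pics/top0.npy")
g=ray("top",(232,252),.07)[:2]
c,r,P=flange(im,g,.07);print("flange",c,r,len(P))
hsv=cv2.cvtColor(im,cv2.COLOR_BGR2HSV)
for rad in(.027,.029):
    A=[]
    for a in range(0,360,3):
        p=proj("top",(c[0]+rad*np.cos(np.radians(a)),c[1]+rad*np.sin(np.radians(a)),.07))
        q=cv2.getRectSubPix(im,(1,1),(float(p[0]),float(p[1])))[0,0]
        if int(q[2])-int(q[0])>35: A.append(a)
    print(rad,A)
hc=ray("top",(163,242),.07);print("hc",hc, np.hypot(*(hc[:2]-c)))
T=cal("top")["T"];K=cal("top")["K"]
def P3(u,v): return (T@np.r_[d[v,u]*np.linalg.solve(K,[u,v,1.]),1])[:3]
for p in [(425,210),(426,211),(457,203),(457,200),(444,213),(229,180),(229,252),(240,238)]:print(p,P3(*p).round(3))
v,u=np.nonzero(cv2.inRange(hsv,(0,0,0),(180,255,75))[222:282,199:259])
Q=np.array([P3(a+199,b+222) for a,b in zip(u,v)]);Q=Q[Q[:,2]>.11]
print("body top",cv2.minEnclosingCircle((Q[:,:2]*1000).astype(np.float32)),np.median(Q[:,2]))
E
```

```text
flange [0.47265799 0.16355171] 32.252559661865234 395
0.027 [60, 63, 66, 69, 72, 75, 240, 243, 246, 249, 252, 255, 258, 261, 264]
0.029 [60, 63, 66, 69, 72, 75, 78, 81, 243, 246, 249, 252, 255, 258, 261]
hc [0.48988149 0.28198128 0.07      ] 0.11967544042081969
(425, 210) [ 0.547 -0.184  0.093]
(426, 211) [ 0.545 -0.186  0.094]
(457, 203) [ 0.559 -0.24   0.093]
(457, 200) [ 0.565 -0.239  0.095]
(444, 213) [ 0.542 -0.218  0.091]
(229, 180) [0.598 0.158 0.116]
(229, 252) [0.474 0.156 0.124]
(240, 238) [0.497 0.143 0.067]
body top ((489.4111022949219, 113.06892395019531), 73.45600128173828) 0.12181278858091915
```

```bash
python3 -m creep '[[[0,0,0],[2.2,-3.2,-0.3],1],[[0,0,0],[2.2,-3.2,-0.3],1],[[0,0,0],[2.2,-3.2,-0.3],1],[[0,0,0],[2.2,-3.2,-0.3],1],[[0,0,0],[2.2,-3.2,-0.3],1],[[0,0,0],[2.2,-3.2,-0.3],1],[[0,0,0],[2.2,-3.2,-0.3],1],[[0,0,0],[2.2,-3.2,-0.3],1],[[0,0,0],[2.2,-3.2,-0.3],1],[[0,0,0],[2.2,-3.2,-0.3],1],[[0,0,0],[0,0,0],1],[[0,0,0],[0,0,0],1]]'; python3 - <<'E'
from h import *
for uv in [(224.5,254.2)]: print(ray("top",uv,.13))
s=observe();print(s["tool_pos"],s["orientation"],s["q"])
E
```

```text
time: 1.1
tool_pos: [0.47, 0.1688, 0.2082]
orientation: [-0.738, -3.052, 0.0]
wrist_force: [-0.6, 0.5, 0.3]
gripper_width: 0.0882
gripper_force: 0.0
[0.47091645 0.16276494 0.13      ]
[0.47001087 0.16878783 0.20815645] [-7.37627341e-01 -3.05241924e+00  4.83487570e-04] [ 1.07183260e-01  3.19163558e-01  1.48661689e+00  1.57532693e-04
  1.33715190e+00 -9.89434246e-01]
```

```bash
python3 -m creep '[[[0,0,0],[0.25,-0.54,-2.5],1],[[0,0,0],[0,0,-3.3],1],[[0,0,0],[0,0,-3.3],1],[[0,0,0],[0,0,-2.5],1],[[0,0,0],[0,0,-1.7],1],[[0,0,0],[0,0,0],1],[[0,0,0],[0,0,0],1]]'; python3 -m creep '[[[0,0,0],[0,0,0],-1],[[0,0,0],[0,0,0],-1],[[0,0,0],[0,0,0],-1],[[0,0,0],[0,0,0],-1],[[0,0,0],[0,0,0],-1],[[0,0,0],[0,0,0],-1],[[0,0,0],[0,0,0],-1],[[0,0,0],[0,0,0],-1],[[0,0,0],[0,0,0],-1],[[0,0,0],[0,0,0],-1]]'
```

```text
time: 1.68
tool_pos: [0.4713, 0.1657, 0.0758]
orientation: [-0.73, -3.054, 0.001]
wrist_force: [0.8, -1.2, 0.5]
gripper_width: 0.0882
gripper_force: 0.0
time: 2.52
tool_pos: [0.472, 0.1647, 0.0758]
orientation: [0.733, 3.055, 0.0]
wrist_force: [-1.0, 0.3, 1.9]
gripper_width: 0.0408
gripper_force: 30.0
```

```bash
python3 -m creep '[[[0,0,0],[0,0,1],-1],[[0,0,0],[0,0,2],-1],[[0,0,0],[0,0,3],-1],[[0,0,0],[0,0,3],-1],[[0,0,0],[0,0,2.5],-1],[[0,0,0],[0,0,1.5],-1],[[0,0,0],[0,0,0],-1]]'; python3 - <<'E'
from h import *
im=cv2.imread("pics/top0.png").astype(float)
def edges(c,z,radii,f,t):
    out=[]
    for rad in radii:
        a=np.arange(0,360,.5)
        p=np.array([proj("top",(c[0]+rad*np.cos(x),c[1]+rad*np.sin(x),z)) for x in np.radians(a)]).astype(np.float32)
        q=cv2.remap(im,p[:,0].reshape(-1,1),p[:,1].reshape(-1,1),cv2.INTER_LINEAR)[:,0]
        on=a[f(q)>t]
        g=np.split(on,np.nonzero(np.diff(on)>5)[0]+1)
        out.append([(round(x[0],1),round(x[-1],1),round((x[0]+x[-1])/2,1)) for x in g if len(x)>4])
    return out
for c in[(.4727,.1636),(.472,.1632)]:
  for o in edges(c,.07,(.025,.027,.029,.031),lambda q:q[:,2]-q[:,0],40):print(o)
for o in edges((.505,-.217),.107,(.025,.0265,.028),lambda q:q[:,2]-q[:,0],50):print("dog",o)
for o in edges((.505,-.217),.1,(.034,.036,.038),lambda q:q[:,2]-q[:,0],12):print("line",o)
s=observe();print(s["tool_pos"],s["gripper_width"])
E
```

```text
time: 3.1
tool_pos: [0.4727, 0.1648, 0.208]
orientation: [0.732, 3.051, 0.002]
wrist_force: [1.1, -0.0, -6.4]
gripper_width: 0.0411
gripper_force: 30.0
[(np.float64(238.5), np.float64(264.0), np.float64(251.2))]
[(np.float64(59.5), np.float64(75.0), np.float64(67.2)), (np.float64(240.5), np.float64(264.0), np.float64(252.2))]
[(np.float64(60.0), np.float64(82.0), np.float64(71.0)), (np.float64(241.0), np.float64(262.5), np.float64(251.8))]
[(np.float64(60.5), np.float64(82.5), np.float64(71.5)), (np.float64(241.0), np.float64(262.0), np.float64(251.5))]
[(np.float64(240.5), np.float64(265.5), np.float64(253.0))]
[(np.float64(60.0), np.float64(70.5), np.float64(65.2)), (np.float64(241.5), np.float64(265.0), np.float64(253.2))]
[(np.float64(58.5), np.float64(80.5), np.float64(69.5)), (np.float64(242.0), np.float64(263.0), np.float64(252.5))]
[(np.float64(60.0), np.float64(81.0), np.float64(70.5)), (np.float64(241.0), np.float64(263.5), np.float64(252.2))]
dog [(np.float64(26.5), np.float64(51.0), np.float64(38.8)), (np.float64(205.0), np.float64(230.0), np.float64(217.5))]
dog [(np.float64(26.5), np.float64(50.0), np.float64(38.2)), (np.float64(206.5), np.float64(229.0), np.float64(217.8))]
dog [(np.float64(28.0), np.float64(49.5), np.float64(38.8)), (np.float64(207.0), np.float64(229.0), np.float64(218.0))]
line [(np.float64(213.0), np.float64(218.0), np.float64(215.5)), (np.float64(225.5), np.float64(229.0), np.float64(227.2))]
line [(np.float64(38.5), np.float64(42.5), np.float64(40.5)), (np.float64(214.5), np.float64(217.5), np.float64(216.0))]
line [(np.float64(38.5), np.float64(43.0), np.float64(40.8)), (np.float64(214.0), np.float64(218.5), np.float64(216.2))]
[0.4726687  0.16484914 0.20795809] 0.04106175883916491
```

```bash
python3 -m creep '[[[0,0,-0.048],[0.1,-1.6,0],-1],[[0,0,-0.048],[0.3,-3,0],-1],[[0,0,-0.048],[0.3,-3.8,0],-1],[[0,0,-0.048],[0.3,-3.8,0],-1],[[0,0,-0.048],[0.3,-3.8,0],-1],[[0,0,-0.048],[0.3,-3.8,0],-1],[[0,0,-0.048],[0.3,-3.8,0],-1],[[0,0,-0.048],[0.3,-3.8,0],-1],[[0,0,-0.048],[0.3,-3.8,0],-1],[[0,0,-0.048],[0.3,-3.8,0],-1],[[0,0,-0.048],[0.3,-2.2,0],-1],[[0,0,-0.048],[0.1,-1,0],-1]]'; python3 -m creep '[[[0,0,0],[0,0,0],-1],[[0,0,0],[0,0,0],-1],[[0,0,0],[0,0,0],-1]]'; python3 - <<'E'
from h import *
s=observe();print(s["tool_pos"],s["orientation"],s["q"])
a=[]
for n in("side","top"):
    im,d=get_image(n);cv2.imwrite(f"pics/{n}1.png",im);np.save(f"pics/{n}1.npy",d)
    p=proj(n,(.505,-.217,.15));print(n,p);x,y=(p-45).astype(int)
    y=min(y,330)
    a.append(cv2.resize(im[y:y+90,x:x+90],(400,400),interpolation=cv2.INTER_CUBIC));print(x,y)
cv2.imwrite("pics/crop1.png",np.hstack(a))
E
```

```text
time: 4.1
tool_pos: [0.5033, -0.2203, 0.203]
orientation: [-1.576, -2.714, 0.001]
wrist_force: [-0.5, 0.4, -5.8]
gripper_width: 0.0416
gripper_force: 30.0
time: 4.35
tool_pos: [0.5035, -0.2162, 0.2045]
orientation: [-1.567, -2.72, -0.001]
wrist_force: [0.4, 0.3, -6.9]
gripper_width: 0.0414
gripper_force: 30.0
[ 0.50350035 -0.21622717  0.20450133] [-1.56669309e+00 -2.71991052e+00 -7.41313521e-04] [-6.21832677e-01  4.05265440e-01  1.36083360e+00  2.03011124e-04
  1.37825979e+00 -1.14748356e+00]
side [324.10892139 303.20072261]
279 258
top [453.66010281 234.44385411]
408 189
```

View pics/crop1.png

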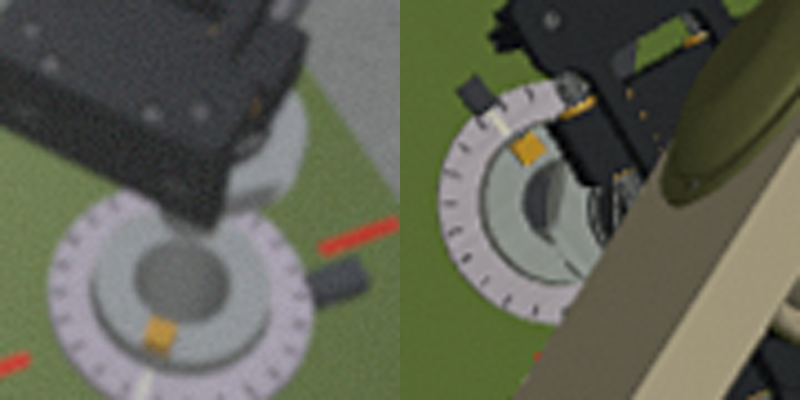

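```bash
python3 -m creep '[[[0,0,0],[0.15,-0.08,-1],-1],[[0,0,0],[0,0,-1.5],-1],[[0,0,0],[0,0,-1.5],-1],[[0,0,0],[0,0,-1.5],-1],[[0,0,0],[0,0,-1],-1],[[0,0,0],[0,0,-0.5],-1],[[0,0,0],[0,0,0],-1],[[0,0,0],[0,0,0],-1]]'; python3 - <<'E'
from h import *
s=observe();print(s["wrist_force"],s["ft_torque"],s["tool_pos"])
a=[]
for n in("side","top"):
    im,d=get_image(n);cv2.imwrite(f"pics/{n}2.png",im);np.save(f"pics/{n}2.npy",d)
    p=proj(n,(.505,-.217,.12));x,y=(p-35).astype(int)
    a.append(cv2.resize(im[y:y+70,x:x+70],(400,400),interpolation=cv2.INTER_CUBIC));print(n,x,y)
cv2.imwrite("pics/crop2.png",np.hstack(a))
E
```

```text
time: 5.12
tool_pos: [0.5057, -0.218, 0.136]
orientation: [1.57, 2.721, -0.0]
wrist_force: [0.0, -0.7, -5.8]
gripper_width: 0.0416
gripper_force: 30.0
[ 0.00733322 -0.74705461 -5.81712814] [-0.03460549  0.08186696  0.03430027] [ 0.50570519 -0.21803648  0.13600494]
side 287 279
top 413 199
```

View pics/crop2.png

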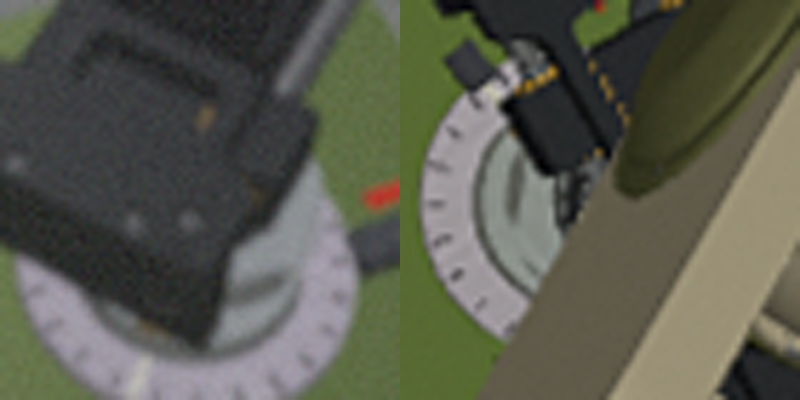

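The side and top crops show the flange sitting concentric over the nose, about 20 mm up. There's no contact force yet, so I'll lower in small steps and watch the force.

```bash
python3 -m creep '[[[0,0,0],[0,0,-0.3],-1],[[0,0,0],[0,0,-0.3],-1],[[0,0,0],[0,0,-0.2],-1],[[0,0,0],[0,0,0],-1],[[0,0,0],[0,0,0],-1]]'; python3 -m creep '[[[0,0,0],[0,0,-0.1],-1],[[0,0,0],[0,0,-0.1],-1],[[0,0,0],[0,0,0],-1],[[0,0,0],[0,0,0],-1]]';  python3 -m creep '[[[0,0,0],[0,0,-0.1],-1],[[0,0,0],[0,0,-0.1],-1],[[0,0,0],[0,0,0],-1],[[0,0,0],[0,0,0],-1]]'
```

```text
time: 5.63
tool_pos: [0.5054, -0.218, 0.1276]
orientation: [-1.57, -2.721, -0.0]
wrist_force: [-0.5, -0.3, -6.9]
gripper_width: 0.0414
gripper_force: 30.0
time: 5.97
tool_pos: [0.5055, -0.218, 0.1257]
orientation: [-1.57, -2.721, -0.0]
wrist_force: [0.3, 0.3, -5.6]
gripper_width: 0.0413
gripper_force: 30.0
time: 6.3
tool_pos: [0.5054, -0.218, 0.1237]
orientation: [-1.57, -2.721, -0.0]
wrist_force: [-0.1, -1.1, -6.0]
gripper_width: 0.0413
gripper_force: 30.0
```

```bash
for i in 1 2; do python3 -m creep '[[[0,0,0],[0,0,-0.1],-1],[[0,0,0],[0,0,0],-1],[[0,0,0],[0,0,0],-1]]'; done | egrep "pos|force: \["
```

```text
tool_pos: [0.5056, -0.2181, 0.1228]
wrist_force: [-0.2, 0.7, -4.8]
tool_pos: [0.5057, -0.2182, 0.1224]
wrist_force: [-1.7, 2.0, 2.2]
```

```bash
python3 -m creep '[[[0,0,0],[0,0,0],-1],[[0,0,0],[0,0,0],-1]]' | egrep "pos|force: \["; for i in 1 2 3; do python3 -m creep '[[[0,0,0.02],[0,0,0],-1],[[0,0,0],[0,0,0],-1],[[0,0,0],[0,0,0],-1]]'; done | egrep "pos|force: \["; echo back; python3 -m creep '[[[0,0,-0.04],[0,0,0],-1],[[0,0,-0.02],[0,0,0],-1],[[0,0,0],[0,0,0],-1]]'| egrep "pos|force: \[";for i in 1 2 3; do python3 -m creep '[[[0,0,-0.02],[0,0,0],-1],[[0,0,0],[0,0,0],-1],[[0,0,0],[0,0,0],-1]]'; done | egrep "pos|force: \["
```

```text
tool_pos: [0.5057, -0.2181, 0.1223]
wrist_force: [-1.3, 1.5, 5.7]
tool_pos: [0.5056, -0.218, 0.122]
wrist_force: [-1.4, 3.2, 5.5]
tool_pos: [0.5054, -0.2177, 0.122]
wrist_force: [-0.9, 3.2, 6.5]
tool_pos: [0.5053, -0.2174, 0.122]
wrist_force: [-1.3, 4.6, 7.9]
back
tool_pos: [0.5051, -0.2177, 0.1211]
wrist_force: [-0.0, 0.7, -6.5]
tool_pos: [0.5048, -0.2176, 0.1208]
wrist_force: [-2.8, 2.1, -6.1]
tool_pos: [0.5045, -0.2174, 0.1208]
wrist_force: [-3.7, 3.1, -8.7]
tool_pos: [0.5044, -0.2172, 0.1208]
wrist_force: [-4.5, 4.4, -7.4]
```

```bash
python3 -m creep '[[[0,0,0.03],[0,0,0],-1],[[0,0,0],[0,0,0],-1]]' | egrep "pos|force: \["; for i in 1 2 ; do python3 -m creep '[[[0,0,0],[0,0,-0.1],-1],[[0,0,0],[0,0,0],-1],[[0,0,0],[0,0,0],-1]]'; done | egrep "pos|force: \["; python3 -c "
from h import *
s=observe();print(s['ft_torque'],s['orientation'])"
```

```text
tool_pos: [0.5048, -0.2176, 0.121]
wrist_force: [-3.9, 3.2, -8.0]
tool_pos: [0.5049, -0.2175, 0.1204]
wrist_force: [-4.4, 4.0, -5.9]
tool_pos: [0.505, -0.2174, 0.1196]
wrist_force: [-3.9, 4.7, -3.8]
[0.85876272 0.72030747 0.1827256 ] [-1.61141155e+00 -2.69466711e+00 -8.21201874e-04]
```

```bash
python3 -m creep '[[[0,0,0],[-0.08,0.08,0],-1],[[0,0,0],[0,0,0],-1],[[0,0,0],[0,0,0],-1]]' | egrep "pos|force: \["; for i in 1 2 ; do python3 -m creep '[[[0,0,0],[0,0,-0.1],-1],[[0,0,0],[0,0,0],-1],[[0,0,0],[0,0,0],-1]]'; done | egrep "pos|force: \["; python3 -c "
from h import *
s=observe();print(s['ft_torque'],s['orientation'])"
```

```text
tool_pos: [0.5048, -0.2173, 0.1198]
wrist_force: [-1.4, 3.3, -6.1]
tool_pos: [0.5047, -0.2173, 0.1188]
wrist_force: [-0.9, 2.4, -6.1]
tool_pos: [0.5047, -0.2173, 0.1177]
wrist_force: [-2.1, 1.5, -5.6]
[0.44093681 0.28333327 0.07563435] [ 1.61104801e+00  2.69698467e+00 -5.04528335e-05]
```

```bash
for i in 1 2 3; do python3 -m creep '[[[0,0,0],[0,0,-0.08],-1],[[0,0,0],[0,0,0],-1],[[0,0,0],[0,0,0],-1]]'; done | egrep "pos|force: \["; python3 -c "
from h import *
s=observe();print(s['ft_torque'],s['orientation'])"
```

```text
tool_pos: [0.5047, -0.2173, 0.1169]
wrist_force: [-2.1, 2.9, -5.1]
tool_pos: [0.5047, -0.2173, 0.1161]
wrist_force: [-1.7, 2.3, -4.6]
tool_pos: [0.5047, -0.2172, 0.1159]
wrist_force: [-3.7, 4.1, 0.7]
[0.58557749 0.58767789 0.04072139] [ 1.61049666e+00  2.69683236e+00 -7.60332386e-05]
```

```bash
python3 -m creep '[[[0,0,-0.03],[-0.03,0.03,0],-1],[[0,0,-0.03],[0,0,0],-1],[[0,0,-0.03],[0,0,0],-1],[[0,0,-0.03],[0,0,0],-1],[[0,0,0],[0,0,0],-1],[[0,0,0],[0,0,0],-1]]';  python3 -c "
from h import *
s=observe();r=s['orientation'];print(s['ft_torque'],2*np.degrees(np.arctan2(r[1],r[0]))%180-90)"
```

```text
time: 11.38
tool_pos: [0.5043, -0.2167, 0.1159]
orientation: [1.769, 2.596, -0.0]
wrist_force: [-4.3, 5.3, 1.2]
gripper_width: 0.0413
gripper_force: 30.0
[0.69001109 0.62719067 0.14581373] 21.44649712454293
```

```bash
python3 -m creep '[[[0,0,-0.03],[-0.05,0.05,0],-1],[[0,0,-0.03],[0,0,0],-1],[[0,0,-0.03],[0,0,0],-1],[[0,0,-0.03],[0,0,0],-1],[[0,0,-0.03],[0,0,0],-1],[[0,0,-0.03],[0,0,0],-1],[[0,0,-0.03],[0,0,0],-1],[[0,0,-0.03],[0,0,0],-1],[[0,0,0],[0,0,0],-1],[[0,0,0],[0,0,0],-1]]';  python3 -c "
from h import *
s=observe();r=s['orientation'];print(s['ft_torque'],2*np.degrees(np.arctan2(r[1],r[0]))%180-90)
a=[]
for n in('side','top'):
    im,d=get_image(n);cv2.imwrite(f'pics/{n}3.png',im)
    p=proj(n,(.505,-.217,.11));x,y=(p-45).astype(int)
    a.append(cv2.resize(im[y:y+90,x:x+90],(400,400),interpolation=cv2.INTER_CUBIC));print(n,x,y)
cv2.imwrite('pics/crop3.png',np.hstack(a))"
```

```text
time: 12.22
tool_pos: [0.5042, -0.2164, 0.1159]
orientation: [2.066, 2.365, 0.001]
wrist_force: [-1.2, 4.9, 0.9]
gripper_width: 0.0415
gripper_force: 30.0
[0.64285305 0.24417189 0.20050256] 7.738007426662591
side 276 272
top 401 189
```

View pics/crop3.png

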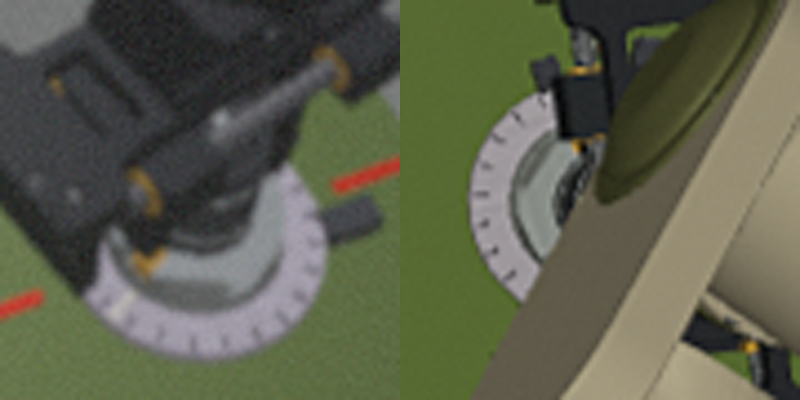

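The spindle is turning with the chuck: the white line and stop lug have moved, and the dog sits in the slot. About 22° is left.

```bash
cat > st.py <<'E'
from h import *
s=observe();r=s['orientation'];print(s['time'],s['tool_pos'].round(4),s['wrist_force'].round(1),s['ft_torque'].round(2),(2*np.degrees(np.arctan2(r[1],r[0]))%180-90).round(1))
E
python3 -m creep '[[[0,0,-0.03],[0,0.05,0],-1],[[0,0,-0.03],[0,0,0],-1],[[0,0,-0.03],[0,0,0],-1],[[0,0,-0.03],[0,0,0],-1],[[0,0,-0.03],[0,0,0],-1],[[0,0,-0.03],[0,0,0],-1],[[0,0,-0.03],[0,0,0],-1],[[0,0,-0.03],[0,0,0],-1],[[0,0,-0.03],[0,0,0],-1],[[0,0,-0.03],[0,0,0],-1],[[0,0,0],[0,0,0],-1],[[0,0,0],[0,0,0],-1]]' >/dev/null; python3 st.py
for i in 1 2 3; do python3 -m creep '[[[0,0,-0.02],[0,0,0],-1],[[0,0,0],[0,0,0],-1],[[0,0,0],[0,0,0],-1]]' >/dev/null; python3 st.py; done
```

```text
13.3167 [ 0.5043 -0.2161  0.1159] [-0.3  4.3  2.9] [0.57 0.24 0.14] -9.4
13.5667 [ 0.5043 -0.2161  0.1158] [0.4 4.8 5.5] [0.61 0.13 0.25] -10.6
13.8167 [ 0.5043 -0.2161  0.1159] [0.5 4.8 5.9] [0.63 0.13 0.27] -11.8
14.0667 [ 0.5043 -0.2161  0.1159] [-0.   4.1  5.4] [0.64 0.08 0.24] -12.9
```

```bash
for i in 1 2 3; do python3 -m creep '[[[0,0,-0.02],[0,0,0],-1],[[0,0,0],[0,0,0],-1],[[0,0,0],[0,0,0],-1]]' >/dev/null; python3 st.py; done; python3 -c "
from h import *
a=[]
for n in('side','top'):
    im,d=get_image(n);cv2.imwrite(f'pics/{n}4.png',im)
    p=proj(n,(.505,-.217,.11));x,y=(p-45).astype(int)
    a.append(cv2.resize(im[y:y+90,x:x+90],(400,400),interpolation=cv2.INTER_CUBIC));print(n,x,y)
cv2.imwrite('pics/crop4.png',np.hstack(a))"
```

```text
14.3167 [ 0.5043 -0.2161  0.1158] [0.2 4.9 5.6] [0.7  0.13 0.25] -14.1
14.5667 [ 0.5043 -0.216   0.1159] [0.4 3.7 5.2] [0.69 0.09 0.18] -15.2
14.8167 [ 0.5043 -0.216   0.1159] [1.  5.9 5.9] [0.67 0.14 0.25] -16.4
side 276 272
top 401 189
```

View pics/crop4.png

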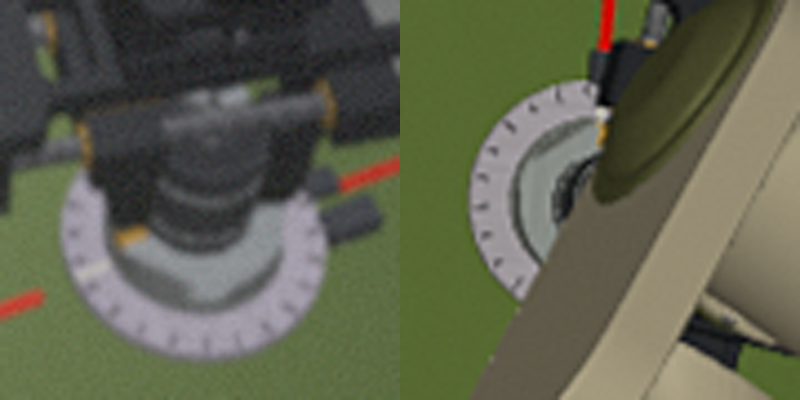

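```bash
python3 - <<'E'
from h import *
c=np.array([.505,-.217])
for n,uv,z in[("side",(92,268),.1),("side",(132,238),.107),("side",(20,305),.085),("side",(320,182),.093),("side",(355,218),.093)]:
    p=ray(n,(276+uv[0]/4.444,272+uv[1]/4.444),z);v=p[:2]-c;print(uv,p.round(4),np.hypot(*v).round(4),np.degrees(np.arctan2(v[1],v[0])).round(1)%180)
for f in(2,3,4):
    im=cv2.imread(f"pics/side{f}.png")
    p=proj("side",(.505,-.217,.1))
    x,y=p.astype(int);print(f,[b for b in blobs("side",im,(0,0,175),(180,40,255),.1,4,(x-40,y-10,x+40,y+45))][:6])
E
```

```text
(92, 268) [ 0.4604 -0.2159  0.1   ] 0.0447 178.6
(132, 238) [ 0.4765 -0.2158  0.107 ] 0.0285 177.5
(20, 305) [ 0.4354 -0.2094  0.085 ] 0.07 173.7
(320, 182) [ 0.5563 -0.2218  0.093 ] 0.0515 174.7
(355, 218) [ 0.5585 -0.2402  0.093 ] 0.0583 156.6
2 [(np.int32(11), array([311. , 344.4]), array([ 0.4691, -0.2438,  0.1   ]))]
3 [(np.int32(10), array([302.4, 340.5]), array([ 0.4608, -0.2321,  0.1   ]))]
4 [(np.int32(14), array([296.6, 332.3]), array([ 0.4603, -0.2159,  0.1   ]))]
```

```bash
for i in 1 2 3 4; do python3 -m creep '[[[0,0,-0.02],[0,0,0],-1],[[0,0,0],[0,0,0],-1],[[0,0,0],[0,0,0],-1]]' >/dev/null; python3 st.py; done; python3 -c "
from h import *
im,d=get_image('side');cv2.imwrite('pics/side5.png',im)
p=proj('side',(.505,-.217,.1));x,y=p.astype(int)
print(blobs('side',im,(0,0,175),(180,40,255),.1,4,(x-40,y-10,x+40,y+45)))
for f in (4,5):print(blobs('side',cv2.imread(f'pics/side{f}.png'),(12,90,100),(28,255,255),.107,3,(x-40,y-10,x+10,y+45)))"
```

```text
15.1667 [ 0.5043 -0.216   0.1158] [0.4 5.4 6.1] [0.71 0.1  0.24] -17.5
15.4167 [ 0.5043 -0.2162  0.1158] [0.1 5.4 5.5] [0.61 0.14 0.58] -18.6
15.6667 [ 0.5042 -0.2165  0.1159] [-1.7  2.9  5.1] [0.29 0.29 0.62] -19.8
15.9167 [ 0.5041 -0.2168  0.1158] [-1.8  0.1  5.6] [-0.11  0.41  0.69] -20.9
[(np.int32(6), array([341.7, 326.3]), array([ 0.529 , -0.2403,  0.1   ])), (np.int32(15), array([296.2, 331.9]), array([ 0.4601, -0.2149,  0.1   ]))]
[(np.int32(20), array([304.8, 324.6]), array([ 0.4763, -0.2136,  0.107 ])), (np.int32(7), array([284.7, 338.9]), array([ 0.4359, -0.2202,  0.107 ]))]
[(np.int32(20), array([304.6, 324. ]), array([ 0.4765, -0.2126,  0.107 ])), (np.int32(12), array([283.7, 338. ]), array([ 0.4352, -0.2182,  0.107 ]))]
```

Torque rose from 0.24 to about 0.65 N m while the spindle stopped turning, so it's at the stop. I'll take off the wind-up, release and rise.

```bash
python3 -m creep '[[[0,0,0.02],[0,0,0],-1],[[0,0,0.02],[0,0,0],-1],[[0,0,0],[0,0,0],-1]]' >/dev/null; python3 st.py; python3 -m creep '[[[0,0,0],[0,0,0],-0.3],[[0,0,0],[0,0,0],0],[[0,0,0],[0,0,0],0.3],[[0,0,0],[0,0,0],0.6],[[0,0,0],[0,0,0],0.6],[[0,0,0],[0,0,0],0.6],[[0,0,0],[0,0,0],0.6]]'; python3 -m creep '[[[0,0,0],[0,0,0.5],0.6],[[0,0,0],[0,0,1.5],0.6],[[0,0,0],[0,0,3],0.6],[[0,0,0],[0,0,4],0.6],[[0,0,0],[0,0,4],0.6],[[0,0,0],[0,0,0],0.6]]'; python3 -m creep '[[[0,0,0],[0,4,0],0.6],[[0,0,0],[0,4,0],0.6],[[0,0,0],[0,4,0],0.6],[[0,0,0],[0,4,0],0.6],[[0,0,0],[0,4,0],0.6],[[0,0,0],[0,4,0],0.6],[[0,0,0],[0,4,0],0.6],[[0,0,0],[0,0,0],0.6],[[0,0,0],[0,0,0],0.6]]';python3 - <<'E'
from h import *
a=[]
for n in('side','top'):
    im,d=get_image(n);cv2.imwrite(f'pics/{n}6.png',im);np.save(f'pics/{n}6.npy',d)
    p=proj(n,(.505,-.217,.11));x,y=(p-45).astype(int)
    a.append(cv2.resize(im[y:y+90,x:x+90],(400,400),interpolation=cv2.INTER_CUBIC));print(n,x,y)
cv2.imwrite('pics/crop6.png',np.hstack(a))
T=cal("top")["T"];K=cal("top")["K"]
for m in [(.505,-.187,.11),(.505,-.247,.11),(.53,-.2,.11)]:
    u,v=proj("top",m).round().astype(int);print(((T@np.r_[d[v,u]*np.linalg.solve(K,[u,v,1.]),1])[:3]).round(4))
E
```

```text
16.2167 [ 0.5042 -0.2168  0.1159] [-0.1  0.7  5.5] [ 0.03  0.36 -0.06] -18.7
time: 16.8
tool_pos: [0.5039, -0.216, 0.1153]
orientation: [-2.553, -1.831, 0.0]
wrist_force: [0.5, 0.1, 0.2]
gripper_width: 0.0704
gripper_force: 0.0
time: 17.3
tool_pos: [0.5057, -0.2171, 0.2533]
orientation: [2.542, 1.824, 0.007]
wrist_force: [-0.3, 0.3, 0.3]
gripper_width: 0.0701
gripper_force: 0.0
time: 18.05
tool_pos: [0.5036, 0.0658, 0.2456]
orientation: [2.549, 1.836, 0.0]
wrist_force: [0.6, -0.1, -0.7]
gripper_width: 0.0704
gripper_force: 0.0
side 276 272
top 401 189
[ 0.5053 -0.1866  0.1096]
[ 0.5059 -0.2291  0.1656]
[ 0.5294 -0.1999  0.1118]
```

View pics/crop6.png

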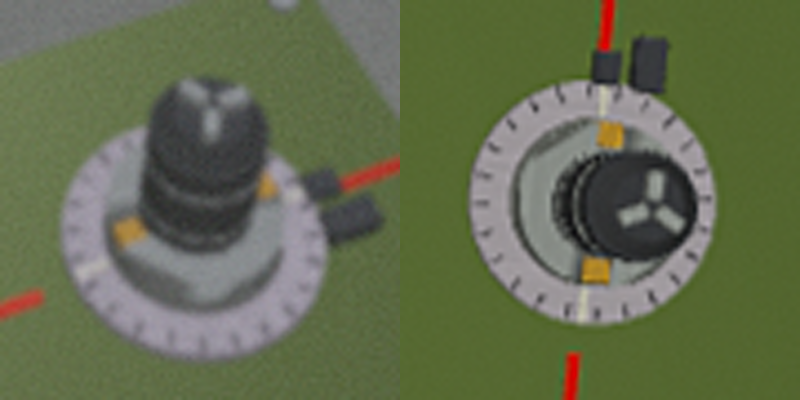

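The final view shows the chuck home: the flange top reads 0.110 m, the dogs are in the slots, and the white lines are within about 1° of the red marks. The hand is clear.

```bash
python3 -c "
from bench import *
print(finish_job())"
```

```text
the job is handed in; nothing more can be done
None
```

The chuck is seated home on the drive dogs and the spindle is turned to its stop, within about 1° of the red zero marks; the chuck is released and the job is handed in, with no verdict shown.

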